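Change over the sorting bins by their pull knobs

ROBOT

A 6-joint arm with a two-finger parallel gripper is mounted at the origin on the work surface. World frame = base frame: x ahead of the robot, y to its left, z up, the work surface at z = 0. Lengths are in mm, angles in rad, forces in N, time in s.
With the tool pointing down it reaches from about 350 to 975 mm from the base axis. Payload 7.1 kg.
Tool frame: the origin (TCP) lies at the very end of the fingers, on their centre line; the grasp point (between the pads) lies 19 mm behind it (ctrl.grasp_offset is the distance from the TCP to the grasp point, in mm); z points along the fingers, y is the line along which they close (so a half turn about z gives the same grasp; the last joint's range is limited). The gripper opens to 88 mm and grips with 3 to 60 N. Pads are 20 mm wide; open, the fingers measure 115 mm over their backs; the gripper's body (75 mm by 178 mm) begins 61 mm behind the grasp point.
Start: joints at [1.196, 0.423, 1.63, -0, 1.089, -0.019], TCP at [217.681, 585.85, 222.675] pointing down, gripper open.
Joint ranges: [-3, 3], [-0.9, 2.11], [0.09, 2.58], [-1.31, 4.45], [0.11, 2.69], [-2.54, 2.54]. Speed limits (rad/s): [2.39, 2.39, 3.01, 3.14, 3.14, 3.14].

INTERFACE

Orientations are given as a rotation vector (axis times angle).
In Python, from workcell import ctrl, viewer, ticket, models gives the robot as it stands.
- The arm moves only by the tool play_rows, never from a script. Its arguments are lists of equal length, an entry for each row: "dp": the shift along the world's x, y, z in mm, a list of three; "yaw": the turn about the world's z in degrees. In form: {"dp": [[tx, ty, tz], ...], "yaw": [yaw, ...]}. A call has 1 to 8 rows; each row shifts and turns the commanded pose from where the row before left it; what a row does not reach is not made up. A row lasts 1/12 s, in which the tool goes at most 41.7 mm and 7.16 degrees, less where a joint would pass 70% of its speed; a pose out of reach is approached as far as the arm can. A call is refused whole if a number of a shift passes 41.7 or a number of a turn 7.16, either way. A call with a gripper value outside its range is refused whole. "gripper" is the closure, from 0 (fully open) to 1 (shut), set as the call begins (left out, the last holds). The fingers move at their own pace and stop on an object; the grip force is fixed at half the most. Time passes only in rows, so rows that do not move let the fingers close. It gives the time, the measured TCP pose, the force, the opening and the grip force at its end, in the units of the state.
- ctrl.get_obs(): the state, without advancing time (a new reading comes with each control period).
- viewer.get_image(name): name is "scene" or "top" or "wrist"; returns a dict with "pixels" (480x640x3 uint8, red, green, blue), "range_z" (480x640 float32, mm along the optical axis (not along the pixel's ray), 0 where there is no reading), "fx", "fy", "cx", "cy" (pixels), "T" (4x4, takes a point from camera to world coordinates); the wrist camera has in their place "hand_eye" (4x4, takes a point from camera to tool coordinates, whose origin is the TCP and whose axes are the flange's). Camera axes: x right, y up, looking along -z (the intrinsics and any distortion apply to the point x, -y, -z); pixel columns grow to the right and rows downward; lengths in mm; the calibration is good to about 2 mm. The wrist camera is an equidistant fisheye: a pixel r from the principal point sees the ray r / f radians off the axis. A picture is of the moment at which its call begins: read the wrist's pose just before it.
- ticket.close_job(): hands the job in; it is judged then, once.
Trained networks look in a picture, given as the dict that the camera call returned (one of the last four; its "shot" number tells which), for a name from the list of things; names that differ only in an ending like _2 or _b are one class to them, and where a whole thing is asked for, a point or a joint stands for the part that bears it (a point fixed in the world has none). Each returns a list of dicts, best first, with "conf" (0 to 1); they miss things now and then, are a little off and sometimes report something else, mostly with a low value. They report only what shows in the picture. A call takes as long as a camera call.
- models.look_for(picture, name): "bbox" ([centre column, centre row, width, height] in pixels, round what is visible of it).
- models.landmark_of(picture, name): "location" ([column, row] in pixels: a listed point, or the origin of a listed thing).
The state is a dict: "t": time; "qpos": joint angles; "qvel": joint speeds; "joint_torque": joint torques, N m; "ee_pos": TCP position; "orientation": TCP orientation; "ft_force": force on the tool from outside, world axes, zero at the start; "moment": the same for the moment, N m; "width": finger opening in mm; "grasp_force": force on a finger pad.
Only numpy, scipy, OpenCV 4.12 (cv2) and the standard library are available. Lean on these libraries where they do the work, as an engineer would, in place of code of your own. Each camera call takes 0.05 s, during which the arm holds its last target. There are 200 camera calls.

TASK

Each slim bin's grey flap is locked by a pull knob on its front: knob home is locked, knob out is unlocked. The orange bin is full and the blue one has just been emptied, so push the orange knob fully home and pull the blue knob out until it clicks at its outer stop. Leave the green knob home, and don't disturb the tomato tin, the clear bottle or the black lid.

Things in the scene. Friction and masses are not known exactly. Their poses are not given: they have to be found in the camera images.
- orange_grip (a point): centre of the orange pull knob's barrel, moving with it: 30 mm in diameter, 24 mm long, level along this point's x, 50 mm above the bench, on a 12 mm steel stem. x points level into its bin, y to the left along the bin's front, z up. The bin's front face is 37 mm from this point when home, 82 mm when out; nothing stands within 30 mm of the knob's sides. Starts fully out.
- orange_knob (a joint): how far the orange knob stands out, in m: 0 is fully home, 0.045 fully out; it grows as the knob is pulled away from its bin. A click spring resists by up to 6 N (plus 1 N friction) in the first half of the travel either way; from 6 mm past the middle it drives the knob on to within 3 mm of that end, where it stays.
- blue_grip (a point): centre of the blue pull knob's barrel, moving with it: 30 mm in diameter, 24 mm long, level along this point's x, 50 mm above the bench, on a 12 mm steel stem. x points level into its bin, y to the left along the bin's front, z up. The bin's front face is 37 mm from this point when home, 82 mm when out; nothing stands within 30 mm of the knob's sides. Starts home.
- blue_knob (a joint): how far the blue knob stands out, in m: 0 is fully home, 0.045 fully out; it grows as the knob is pulled away from its bin. Same click spring as the orange. Each bin top is a fixed white collar 200 mm deep, 120 mm wide, 70 mm high (80 at the tab of its grey flap) with a band of the knob's colour round its foot and a stripe of it along the front of its top.
- green_knob (a joint): how far the green knob stands out, in m: 0 is fully home, 0.045 fully out; it grows as the knob is pulled away from its bin. Starts home and is to stay there; it stands on a third bin top like the others. The three bins stand side by side in any order, 0.17 m or more between centres.
- tin: rinsed open tomato tin, steel with a red band, 73 mm across, 110 mm high, standing on the bench; origin at the centre of its underside. Bystander.
- pet: clear plastic bottle with a white cap, 64 mm across, 210 mm high, standing on the bench; origin at the centre of its underside. Bystander.
- black_lid: round black plastic lid, 90 mm across, 14 mm thick, flat on the bench; origin at the centre of its underside. Bystander.

How it is judged:
By the outcome, as a careful person would: the job done as asked, in the order asked, and still so for the second after the job is handed in, with the robot touching nothing.
It also fails if it takes over 48 s, if anything falls off the work surface, if the arm or the gripper's body presses on something with over 40 N, if the wrist force passes 120 N, or if a joint passes its speed limit or range.

## Working session

There is one attempt and no reset: what is moved stays moved. The work goes in short steps, Python scripts to look and compute and a tool call to move; the robot and the scene stay as the last step left them, time stands still between calls to the robot, and variables do not carry over. Pictures are saved under pics/ and viewed, at most 10 in all, crops included, and the job is handed in when it is done.

Besides the shell and the picture viewer there is one more tool, called after "Emit:" as name(argument=value, ...), one argument or row to a line, values as JSON. play_rows: Moves the arm, as the interface text tells. Its arguments: {"type":"object","properties":{"dp":{"type":"array"},"yaw":{"type":"array"},"gripper":{"type":"number"}},"required":["dp","yaw"]}

```bash
mkdir -p pics
cat > h.py <<'E'
import numpy as np, cv2
from workcell import ctrl, viewer, ticket, models
def world(im,u,v,z=None):
    u0,v0=int(round(u)),int(round(v))
    w=im["range_z"][max(0,v0-2):v0+3,max(0,u0-2):u0+3]; d=np.median(w[w>0]) if (w>0).any() else 0
    r=np.array([(u-im["cx"])/im["fx"],-(v-im["cy"])/im["fy"],-1.])
    T=im["T"]; o=T[:3,3]; R=T[:3,:3]@r
    p=o+R*d
    q=o+R*((z-o[2])/R[2]) if z is not None else None
    return p,q
def save(im,n): cv2.imwrite(f"pics/{n}.png",im["pixels"][:,:,::-1])
E
python3 - <<'E'
from h import *
np.set_printoptions(precision=1,suppress=True)
for c in("scene","top"):
    im=viewer.get_image(c); save(im,c+"1"); print(c,im["T"][:3,3])
    for n,z in(("orange_grip",50),("blue_grip",50),("tin",0),("pet",0),("black_lid",0)):
        for m in models.landmark_of(im,n)[:2]:
            p,q=world(im,*m["location"],z); print(n,round(m["conf"],2),np.array(m["location"]),p,q)
    for n in ("green_knob","blue_knob","orange_knob"):
        for m in models.look_for(im,n)[:1]: print(n,round(m["conf"],2),np.array(m["bbox"]),*world(im,*m["bbox"][:2],50))
print(ctrl.get_obs())
E
```

```text
scene [1156.1 -755.4 1065. ]
orange_grip 0.74 [228.  310.1] [ 500.3 -251.9   61.2] [ 493.  -246.2   50. ]
blue_grip 0.57 [367.2 211. ] [552.  204.1  51.1] [551.3 205.1  50. ]
tin 0.82 [201.1 387.7] [ 588.3 -419.7   53.3] [ 558.4 -402.1    0. ]
tin 0.49 [371.8 174.9] [451.5 376.   11.3] [443.9 388.1   0. ]
pet 0.83 [430.  194.4] [634.5 384.2  27.1] [620.9 413.9   0. ]
pet 0.68 [225.5 309.4] [ 494.6 -253.8   61.2] [ 454.3 -223.2    0. ]
black_lid 0.64 [369.7 176.8] [451.7 365.2  11.4] [444.  377.3   0. ]
green_knob 0.69 [316.9 252.2  13.3  17.6] [543.5   5.7  57. ] [539.2  11.   50. ]
blue_knob 0.5 [315.  251.9  12.   16.4] [539.6   3.3  57.5] [535.   9.  50.]
top [ 252.6  -14.7 1412.6]
orange_grip 0.71 [405.9 256.7] [ 492.4 -241.7   63.5] [ 494.8 -244.    50. ]
blue_grip 0.72 [228.  243.8] [547.3 215.5  63. ] [550.1 217.7  50. ]
tin 0.82 [460.6 233.1] [ 542.1 -380.8   91. ] [ 562. -406.    0.]
pet 0.84 [160.9 225.6] [603.1 389.2  66. ] [620.3 409.    0. ]
black_lid 0.62 [171.1 292.5] [433.9 375.   13. ] [435.6 378.6   0. ]
green_knob 0.62 [306.8 243.1   9.9  17.6] [539.9  11.6  63. ] [542.6  11.9  50. ]
orange_knob 0.81 [406.5 247.4  18.3  36.7] [ 518.7 -246.9   53.3] [ 519.3 -247.5   50. ]
{'t': 0.9, 'qpos': array([ 1.2,  0.4,  1.6,  0. ,  1.1, -0. ]), 'qvel': array([-0., -0., -0., -0.,  0., -0.]), 'joint_torque': array([  0. , -54.5, -27.4,   0.1,   0. ,  -0. ]), 'ee_pos': array([217.7, 585.9, 222.7]), 'orientation': array([0.6, 3.1, 0. ]), 'ft_force': array([-0.6,  0.2,  0.5]), 'moment': array([-0., -0., -0.]), 'grasp_force': 0.0, 'width': 87.91093972913286}
```

Run:
```python
import cv2
a=cv2.imread("pics/top1.png")[170:340,120:500]
cv2.imwrite("pics/tc.png",cv2.resize(a,None,fx=2.1,fy=2.1,interpolation=cv2.INTER_CUBIC))
```

```text
(no output)
```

View pics/tc.png

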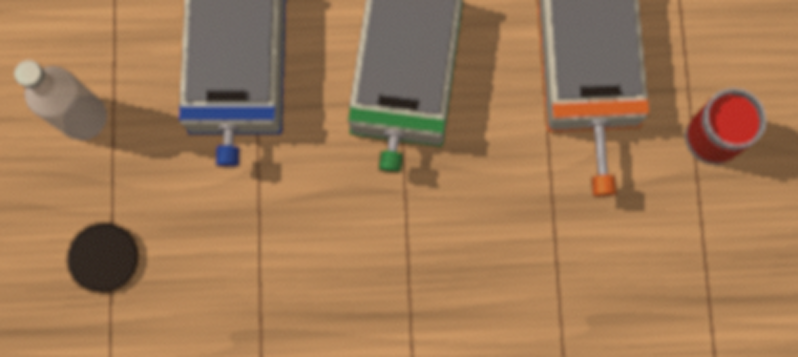

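View pics/scene1.png

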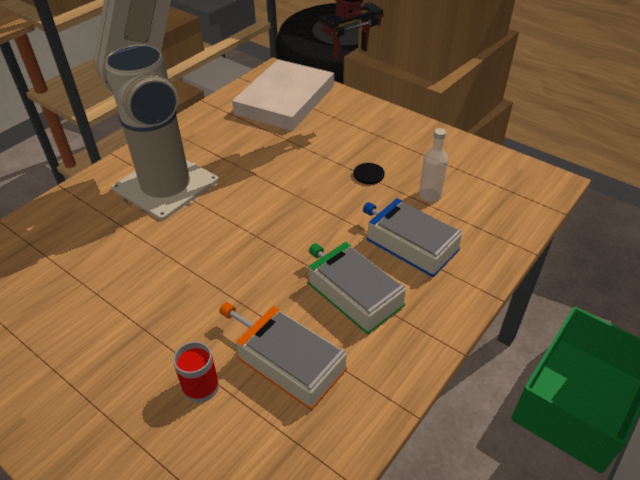

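The top crop shows, left to right, the bottle, lid, blue bin (knob at 228,155), green bin (knob at 390,160), orange bin (knob out at 602,185) and the tin. Next I'll measure the bin directions.

```bash
cat > axes.py <<'E'
from h import *
np.set_printoptions(precision=1,suppress=True)
from scipy.spatial.transform import Rotation as R
im=viewer.get_image("top"); hsv=cv2.cvtColor(im["pixels"],cv2.COLOR_RGB2HSV)
V,U=np.mgrid[:480,:640]
for n,lo,hi in(("blue",105,128),("green",45,85),("orange",4,16)):
    m=(hsv[...,0]>=lo)&(hsv[...,0]<=hi)&(hsv[...,1]>150)&(hsv[...,2]>60)&(V>150)&(V<340)
    P=np.array([world(im,u,v)[0] for u,v in zip(U[m],V[m])])
    s=P[(P[:,2]>62)&(P[:,2]<80)&(P[:,0]>555-0)]
    s=s[np.abs(s[:,0]-np.median(s[:,0]))<30]
    (c,wh,a)=cv2.minAreaRect(s[:,:2].astype(np.float32))
    w=s[:,:2]-s[:,:2].mean(0); d=np.linalg.svd(w,full_matrices=False)[2][0]
    d=d*np.sign(d[1]); 
    k=P[(P[:,0]<c[0]-35)&(P[:,2]>40)&(P[:,2]<75)]
    print(n,"stripe c",np.array(c),np.array(wh),a,"yaw",np.degrees(np.arctan2(-d[0],d[1])),"knob",k.mean(0) if len(k) else None,len(k),k.min(0) if len(k) else 0,k.max(0) if len(k) else 0)
    if len(k):
        x=np.array(c)-k.mean(0)[:2]; print("  yaw from knob",np.degrees(np.arctan2(x[1],x[0])))
o=ctrl.get_obs(); M=R.from_rotvec(o["orientation"]).as_matrix(); print("tool y",M[:,1],"yaw",np.degrees(np.arctan2(-M[0,1],M[1,1])))
print(im["cx"],im["cy"],im["fx"])
E
python3 axes.py
```

```text
blue stripe c [599.4 213.9] [109.3   8.6] 87.39684295654297 yaw -2.55898558430404 knob [547.9 217.6  62.6] 47 [539.2 208.2  59.3] [555.8 226.3  64.9]
  yaw from knob -4.137646187396865Traceback (most recent call last):
  File "axes.py", line 9, in <module>
    s=P[(P[:,2]>62)&(P[:,2]<80)&(P[:,0]>555-0)]
         ~^^^^^
IndexError: too many indices for array: array is 1-dimensional, but 2 were indexed
```

```bash
sed -i 's/("green",45,85),//; s/("orange",4,16)/("orange",4,14)/; s/>150)&(hsv\[...,2\]>60/>(150 if n=="blue" else 180))\&(hsv[...,2]>60/' axes.py; python3 axes.py
```

```text
blue stripe c [599.4 213.8] [109.4   8.8] 87.5449447631836 yaw -2.6491959173733073 knob [547.8 217.7  62.6] 45 [538.9 208.2  59.8] [555.9 226.4  64.7]
  yaw from knob -4.300574105100286
orange stripe c [ 584.4 -248.3] [ 12.1 115.2] 0.1739882379770279 yaw -0.07394199499235034 knob [ 499.5 -289.4   60.5] 120 [ 478.8 -408.6   44.6] [ 547.7 -232.9   74.9]
  yaw from knob 25.842959846686615
tool y [0.3 0.9 0. ] yaw -20.384060192859454
320.647925669466 241.1285331540507 532.8743628294955
```

Emit:
play_rows(
  dp=[
    [12,-38,0],
    [12,-38,0],
    [12,-38,0],
    [12,-38,0],
    [12,-38,0],
    [12,-38,0],
    [12,-38,0],
    [12,-38,0],
  ],
  yaw=[4,4,4,4,4,0,0,0],
  gripper=0,
)

```text
t: 1.67
ee_pos: [313.8, 280.2, 222.9]
orientation: [0.01, 3.141, 0.001]
ft_force: [0.5, 0.1, 0.2]
width: 87.6
grasp_force: 0.0
```

Emit:
play_rows(
  dp=[
    [12,-38,0],
    [12,-38,0],
    [12,-38,0],
    [12,-38,0],
    [12,-38,0],
    [12,-38,0],
    [12,-38,0],
    [12,-38,0],
  ],
  yaw=[0,0,0,0,0,0,0,0],
)

```text
t: 2.33
ee_pos: [410.0, -24.2, 223.1]
orientation: [0.011, 3.14, -0.0]
ft_force: [1.0, 1.0, -0.3]
width: 87.6
grasp_force: 0.0
```

Emit:
play_rows(
  dp=[
    [14,-37,-10],
    [14,-37,-10],
    [14,-37,-10],
    [14,-37,-10],
    [14,-37,-10],
    [14,-37,-10],
    [0,0,-10],
    [0,0,0],
  ],
  yaw=[0,0,0,0,0,0,0,0],
)

```text
t: 3.0
ee_pos: [493.0, -245.4, 150.7]
orientation: [-0.015, -3.139, -0.002]
ft_force: [-0.4, 0.1, 0.3]
width: 87.7
grasp_force: 0.0
```

```bash
cat > wr.py <<'E'
from h import *
import sys
from scipy.spatial.transform import Rotation as R
np.set_printoptions(precision=1,suppress=True)
n,name,tag=sys.argv[1:4]
o=ctrl.get_obs(); im=viewer.get_image("wrist"); save(im,tag)
W=np.eye(4); W[:3,:3]=R.from_rotvec(o["orientation"]).as_matrix(); W[:3,3]=o["ee_pos"]; W=W@im["hand_eye"]
def pix(u,v,z=None):
    x,y=(u-im["cx"])/im["fx"],(v-im["cy"])/im["fy"]; th=np.hypot(x,y); s=np.sin(th)/max(th,1e-9)
    d=np.array([x*s,-y*s,-np.cos(th)])
    D=W[:3,:3]@d; r=im["range_z"][int(v),int(u)]
    p=W[:3,3]+D*(r/np.cos(th))
    return p,(W[:3,3]+D*((z-W[2,3])/D[2]) if z else None)
for m in models.landmark_of(im,name)[:2]: print(m["conf"],m["location"],*pix(*m["location"],50))
hsv=cv2.cvtColor(im["pixels"],cv2.COLOR_RGB2HSV); lo,hi=((105,128) if n=="blue" else (4,14))
m=(hsv[...,0]>=lo)&(hsv[...,0]<=hi)&(hsv[...,1]>150)&(hsv[...,2]>50)&(im["range_z"]>0)
v,u=np.nonzero(m); P=np.array([pix(a,b)[0] for a,b in zip(u,v)])
t=o["ee_pos"]
k=P[(np.abs(P[:,1]-t[1])<45)&(P[:,2]>35)&(P[:,2]<72)&(np.abs(P[:,0]-t[0])<35)]
if len(k): print("knob",len(k),k.mean(0),np.percentile(k,2,axis=0),np.percentile(k,98,axis=0))
s=P[(P[:,2]>64)&(P[:,2]<76)&(P[:,0]>t[0]+35)&(np.abs(P[:,1]-t[1])<90)]
if len(s)>10:
    w=s[:,:2]-s[:,:2].mean(0); d=np.linalg.svd(w,full_matrices=False)[2][0]; d*=np.sign(d[1])
    print("stripe",len(s),s.mean(0),s.min(0),s.max(0),"yaw",np.degrees(np.arctan2(-d[0],d[1])))
M=W[:3,:3]; T=R.from_rotvec(o["orientation"]).as_matrix()
print(o["t"],t,"tool yaw",np.degrees(np.arctan2(-T[0,1],T[1,1])),o["ft_force"],o["width"],o["grasp_force"])
E
python3 wr.py orange orange_grip w1
```

```text
0.63 [320.0, 237.9] [ 486.1 -246.6   66.1] [ 490.4 -246.7   50. ]
knob 1497 [ 488.2 -246.3   61. ] [ 478.3 -259.9   44.9] [ 501.2 -232.8   66.2]
stripe 196 [ 575.1 -232.7   71.9] [ 573.6 -304.7   70.3] [ 576.3 -187.4   74.2] yaw -0.10451246980028893
3.0 [ 493.  -245.4  150.7] tool yaw -0.5508837101876345 [-0.4  0.1  0.3] 87.71632655184676 0.0
```

View pics/w1.png

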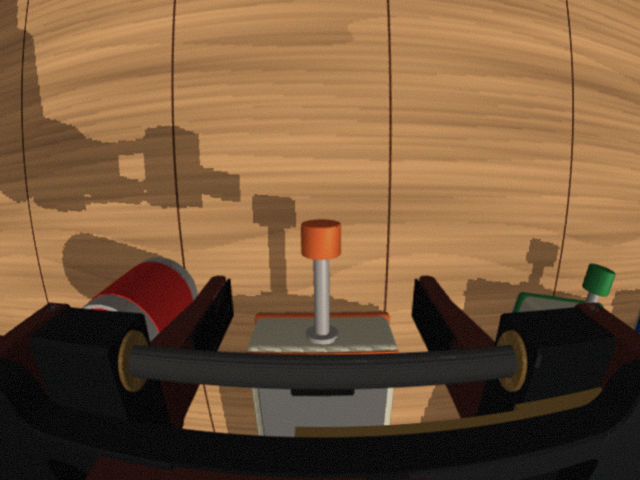

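The wrist view shows the orange barrel at (320,238), with its stem running straight down to the bin. It's centred and aligned with the tool, at about (490,-246).

Emit:
play_rows(
  dp=[
    [-1,0,-24],
    [-1,0,-24],
    [-1,-1,-24],
    [0,0,-24],
    [0,0,-23],
    [0,0,0],
  ],
  yaw=[0.3,0,0,0,0,0],
)

```text
t: 3.6
ee_pos: [488.4, -242.6, 31.2]
orientation: [0.0, -3.137, -0.004]
ft_force: [-0.4, 0.1, -0.3]
width: 88.1
grasp_force: 0.0
```

Emit:
play_rows(
  dp=[
    [0,0,0],
    [0,0,0],
    [0,0,0],
    [0,0,0],
    [0,0,0],
    [0,0,0],
    [0,0,0],
    [0,0,0],
  ],
  yaw=[0,0,0,0,0,0,0,0],
  gripper=1,
)

```text
t: 4.27
ee_pos: [490.7, -245.2, 33.9]
orientation: [0.003, 3.141, -0.0]
ft_force: [0.0, -0.2, 0.2]
width: 37.9
grasp_force: 0.0
```

Emit:
play_rows(
  dp=[
    [0,0,0],
    [0,0,0],
    [0,0,0],
    [0,0,0],
  ],
  yaw=[0,0,0,0],
)

```text
t: 4.6
ee_pos: [491.2, -246.4, 33.8]
orientation: [0.002, 3.14, -0.003]
ft_force: [-1.1, -6.7, -1.5]
width: 29.6
grasp_force: 30.0
```

Emit:
play_rows(
  dp=[
    [6,0,0],
    [6,0,0],
    [6,0,0],
    [6,0,0],
    [6,0,0],
    [6,0,0],
    [4,0,0],
    [0,0,0],
  ],
  yaw=[0,0,0,0,0,0,0,0],
)

```text
t: 5.27
ee_pos: [532.0, -246.4, 33.8]
orientation: [0.003, 3.139, -0.003]
ft_force: [3.8, -5.5, -2.6]
width: 29.5
grasp_force: 30.0
```

Emit:
play_rows(
  dp=[
    [4,0,0],
    [2,0,0],
    [0,0,0],
    [0,0,0],
  ],
  yaw=[0,0,0,0],
)

```text
t: 5.6
ee_pos: [535.1, -246.3, 33.7]
orientation: [-0.001, -3.139, 0.002]
ft_force: [-6.6, -7.4, 4.3]
width: 29.5
grasp_force: 30.0
```

Emit:
play_rows(
  dp=[
    [2,0,0],
    [1,0,0],
    [0,0,0],
    [0,0,0],
  ],
  yaw=[0,0,0,0],
)

```text
t: 5.93
ee_pos: [535.2, -246.3, 33.7]
orientation: [-0.001, -3.134, -0.0]
ft_force: [-17.6, -10.9, 12.3]
width: 29.4
grasp_force: 30.0
```

At the hard stop: 45 mm of travel and the force is rising. Now I'll relax, release and rise.

Emit:
play_rows(
  dp=[
    [-3,0,0],
    [0,0,0],
  ],
  yaw=[0,0],
)

```text
t: 6.1
ee_pos: [535.1, -246.4, 33.7]
orientation: [-0.002, -3.14, 0.002]
ft_force: [-5.9, -9.0, 3.0]
width: 29.4
grasp_force: 30.0
```

Emit:
play_rows(
  dp=[
    [0,0,0],
    [0,0,0],
    [0,0,0],
    [0,0,0],
    [0,0,0],
    [0,0,0],
    [0,0,0],
    [0,0,0],
  ],
  yaw=[0,0,0,0,0,0,0,0],
  gripper=0,
)

```text
t: 6.77
ee_pos: [536.7, -245.0, 33.7]
orientation: [-0.002, -3.142, -0.0]
ft_force: [-0.5, -1.5, 0.2]
width: 79.3
grasp_force: 0.0
```

Emit:
play_rows(
  dp=[
    [0,0,20],
    [0,0,25],
    [0,0,25],
    [0,0,25],
    [0,0,25],
    [0,0,0],
  ],
  yaw=[0,0,0,0,0,0],
)

```text
t: 7.27
ee_pos: [539.4, -246.4, 158.6]
orientation: [0.002, 3.134, -0.005]
ft_force: [0.3, -0.5, 1.2]
width: 87.7
grasp_force: 0.0
```

```bash
python3 wr.py orange orange_grip w2
```

```text
0.58 [322.8, 230.3] [ 530.1 -246.1   65.5] [ 534.1 -246.2   50. ]
knob 1424 [ 532.6 -246.5   61. ] [ 522.7 -260.    43.9] [ 545.9 -232.8   66.2]
stripe 3438 [ 583.4 -246.5   72.3] [ 574.4 -305.4   66.6] [ 593.5 -187.3   74.3] yaw 0.05409865373833631
7.2667 [ 539.4 -246.4  158.6] tool yaw -0.08079118351232221 [ 0.3 -0.5  1.2] 87.72321199465581 0.0
```

View pics/w2.png

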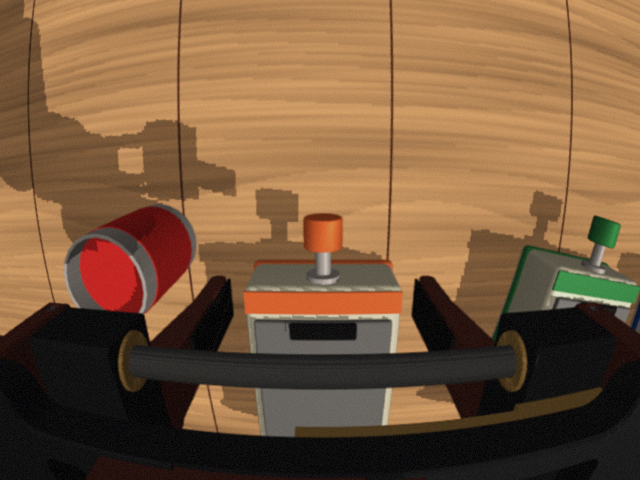

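The wrist view shows the orange knob home (barrel at 323,232 on a short stem), moved 44.4 mm, with the tin still standing. On to blue.

Emit:
play_rows(
  dp=[
    [1,38,0],
    [1,39,0],
    [1,39,0],
    [1,39,0],
    [1,39,0],
    [1,39,0],
    [1,39,0],
    [0,39,0],
  ],
  yaw=[-1,-1,-1,0,0,0,0,0],
)

```text
t: 8.03
ee_pos: [542.4, 67.6, 152.1]
orientation: [-0.085, -3.138, 0.001]
ft_force: [1.1, 0.0, 0.6]
width: 87.8
grasp_force: 0.0
```

Emit:
play_rows(
  dp=[
    [1,38,0],
    [1,38,0],
    [1,38,0],
    [0,38,0],
    [0,0,0],
  ],
  yaw=[0,0,0,0,0],
)

```text
t: 8.45
ee_pos: [545.9, 223.3, 152.2]
orientation: [-0.078, -3.14, -0.002]
ft_force: [-0.0, 1.2, 0.4]
width: 87.5
grasp_force: 0.0
```

```bash
python3 wr.py blue blue_grip w3
```

```text
0.73 [314.8, 246.5] [545.4 218.4  66.4] [550.2 217.8  50. ]
knob 1316 [546.5 218.4  61.9] [536.7 205.7  47.9] [559.  230.9  66.3]
stripe 3192 [598.5 215.7  72.3] [587.5 157.1  70. ] [609.8 274.   74.5] yaw -2.7883824817979006
8.45 [545.9 223.3 152.2] tool yaw -2.836949010253669 [-0.   1.2  0.4] 87.53899771540155 0.0
```

View pics/w3.png

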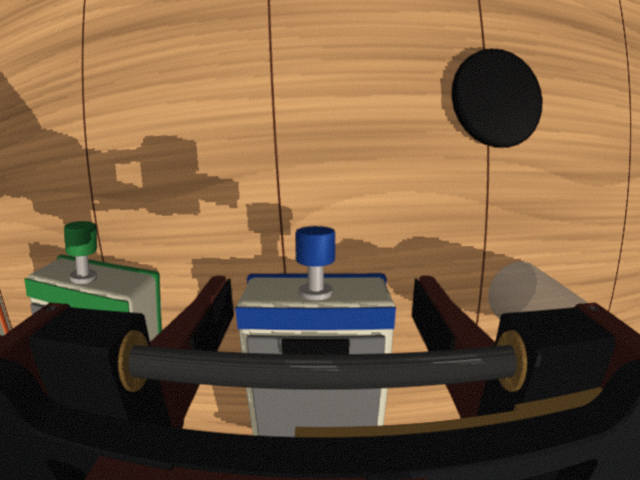

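The wrist view shows the blue barrel at (315,246), parallel to the tool and about 4 mm to −y.

Emit:
play_rows(
  dp=[
    [1,-2,-24],
    [1,-2,-24],
    [1,0,-24],
    [0,0,-24],
    [0,0,-24],
    [0,0,0],
  ],
  yaw=[0,0,0,0,0,0],
)

```text
t: 9.05
ee_pos: [546.0, 210.7, 28.9]
orientation: [-0.087, -3.132, 0.006]
ft_force: [-1.3, -0.2, -0.3]
width: 88.0
grasp_force: 0.0
```

Emit:
play_rows(
  dp=[
    [0,0,0],
    [0,0,0],
    [0,0,0],
    [0,0,0],
    [0,0,0],
    [0,0,0],
    [0,0,0],
    [0,0,0],
  ],
  yaw=[0,0,0,0,0,0,0,0],
  gripper=1,
)

```text
t: 9.72
ee_pos: [549.8, 214.0, 34.0]
orientation: [0.084, 3.14, 0.0]
ft_force: [0.1, 0.2, 0.1]
width: 37.7
grasp_force: 0.0
```

Emit:
play_rows(
  dp=[
    [0,0,0],
    [0,0,0],
    [0,0,0],
    [0,0,0],
  ],
  yaw=[0,0,0,0],
)

```text
t: 10.05
ee_pos: [551.0, 217.7, 34.0]
orientation: [0.085, 3.137, 0.008]
ft_force: [1.1, 19.2, -5.2]
width: 29.2
grasp_force: 30.0
```

Side load is 19 N, so I'll recentre by a few mm and then pull along the bin's axis.

Emit:
play_rows(
  dp=[
    [0,2,0],
    [0,1,0],
    [0,0,0],
  ],
  yaw=[0,0,0],
)

```text
t: 10.3
ee_pos: [550.3, 217.8, 34.0]
orientation: [0.084, 3.139, 0.002]
ft_force: [0.1, 6.5, -1.1]
width: 29.4
grasp_force: 30.0
```

Emit:
play_rows(
  dp=[
    [-6,0.3,0],
    [-6,0.3,0],
    [-6,0.3,0],
    [-6,0.3,0],
    [-6,0.3,0],
    [-6,0.3,0],
    [-4,0.2,0],
    [0,0,0],
  ],
  yaw=[0,0,0,0,0,0,0,0],
)

```text
t: 10.97
ee_pos: [509.5, 219.7, 33.9]
orientation: [0.086, 3.14, 0.002]
ft_force: [-1.7, 8.4, 1.1]
width: 29.3
grasp_force: 30.0
```

Emit:
play_rows(
  dp=[
    [-4,0.2,0],
    [-2,0.1,0],
    [0,0,0],
    [0,0,0],
  ],
  yaw=[0,0,0,0],
)

```text
t: 11.3
ee_pos: [506.4, 219.9, 34.0]
orientation: [0.085, 3.135, 0.003]
ft_force: [7.9, 5.0, -6.9]
width: 29.4
grasp_force: 30.0
```

Emit:
play_rows(
  dp=[
    [-2,0.1,0],
    [-1,0,0],
    [0,0,0],
    [0,0,0],
  ],
  yaw=[0,0,0,0],
)

```text
t: 11.63
ee_pos: [506.3, 220.0, 34.1]
orientation: [0.084, 3.13, 0.005]
ft_force: [17.8, 0.3, -15.2]
width: 29.4
grasp_force: 30.0
```

Emit:
play_rows(
  dp=[
    [3,0,0],
    [0,0,0],
  ],
  yaw=[0,0],
)

```text
t: 11.8
ee_pos: [506.3, 219.9, 34.0]
orientation: [0.086, 3.136, 0.003]
ft_force: [7.1, 4.3, -5.9]
width: 29.6
grasp_force: 30.0
```

Emit:
play_rows(
  dp=[
    [0,0,0],
    [0,0,0],
    [0,0,0],
    [0,0,0],
    [0,0,0],
    [0,0,0],
    [0,0,0],
    [0,0,0],
  ],
  yaw=[0,0,0,0,0,0,0,0],
  gripper=0,
)

```text
t: 12.47
ee_pos: [503.6, 219.2, 33.7]
orientation: [-0.084, -3.14, 0.0]
ft_force: [0.2, -0.1, -0.1]
width: 79.3
grasp_force: 0.0
```

Emit:
play_rows(
  dp=[
    [0,0,20],
    [0,0,25],
    [0,0,25],
    [0,0,25],
    [0,0,25],
    [0,0,0],
  ],
  yaw=[0,0,0,0,0,0],
)

```text
t: 12.97
ee_pos: [506.3, 220.4, 158.3]
orientation: [0.084, 3.134, 0.005]
ft_force: [0.9, 0.3, 0.9]
width: 87.8
grasp_force: 0.0
```

```bash
python3 wr.py blue blue_grip w4
python3 - <<'E'
from h import *
im=viewer.get_image("scene"); save(im,"scene2")
E
```

```text
0.62 [319.8, 239.6] [503.5 219.3  65.8] [508. 219.  50.]
knob 1273 [502.8 220.3  61.9] [492.9 207.4  47.4] [515.1 233.   66.3]
stripe 755 [592.5 217.9  72.3] [587.2 158.   69.8] [598.5 273.9  74.3] yaw -2.938549178720345
12.9667 [506.3 220.4 158.3] tool yaw -3.0804913195606476 [0.9 0.3 0.9] 87.80032362032193 0.0
```

View pics/scene2.png

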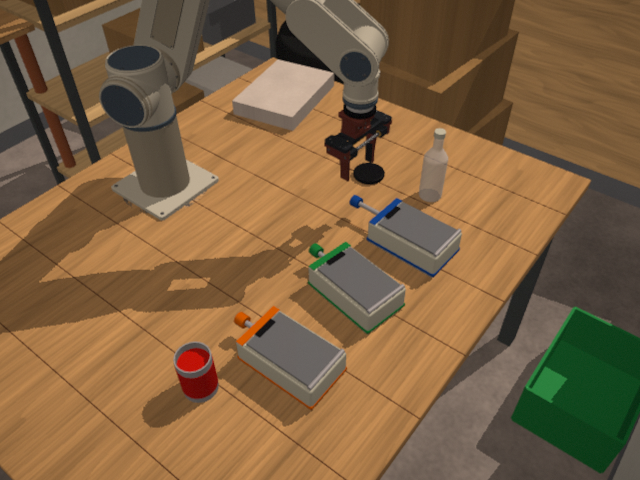

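The scene shows the orange knob home (242,320), green home (317,250) and blue out (356,202). The tin, bottle and lid are where they were, and the gripper is clear. Blue moved 43.7 mm, to its stop. Handing in.

```bash
python3 -c "
from workcell import ticket; print(ticket.close_job())"
```

```text
the job is handed in; nothing more can be done
None
```

I pushed the orange knob fully home, then pulled the blue knob out to its outer stop. The green knob, tin, bottle and lid were not disturbed, and I handed the job in at about 13 s.

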